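# Take the clamped reagent bottle down with the lab jack

### The job

The amber bottle hangs by its cap in the closed neck clamp, above the lab jack: crank the jack up until its platform just meets the bottle and takes its weight, without jamming the bottle up against the clamp, and only then swing the clamp's gate wide open by its red post. Take the bottle out through the open side and stand it gently upright in the empty steel tray, leaving the gate open. Keep the bottle upright throughout, and do not push the sharps box, the orange-lidded specimen cup or the small black-capped bottle beside the stand out of place.

Things in the scene. Friction and masses are not known exactly. Their poses are not given: they have to be found in the camera images.
- stand: Retort stand fixed to the bench: grey base plate 190 x 150 x 8 mm carrying a scissor lab jack, short steel rod (top 276 mm) behind it, neck clamp on the rod. Origin on the bench straight below the centre of the closed clamp, the jack's platform and the hanging bottle. x points from the crank to the rod (away from the robot and somewhat to its left), y to the left of that, z up; 'front' below means its -x.
- platform: The jack's aluminium platform, 120 x 100 mm (stand x, y), 4 mm thick; origin at the centre of its upper face: 120 mm above the bench at crank = 0, rising straight up 6 mm per full turn (0.955 mm per rad). It keeps its height when the crank is let go. It meets the base of the hanging bottle at 142 mm.
- crank (a joint): Angle of the jack's crank, rad, many turns (0 to 38). It grows and the platform rises when it turns clockwise seen from the front (looking along stand +x). At 0 the sleeve is straight above the axis; at angle a it is off the axis by 30 mm x (-sin a along stand y, cos a up). Light: 2 N at the sleeve. Platform meets bottle at about 23.0; bottle jams under the clamp at about 30.
- crank_axis (a point): Point on the crank's level turning axis (parallel to stand x), 122 mm in front of the stand's origin, level with the sleeve's middle. 66 mm above the bench at crank = 0, rising half as fast as the platform (0.477 mm per rad). The black wheel, 80 mm across, 10 mm thick, lies 86 to 96 mm in front of the stand's origin.
- crank_grip (a point): Middle of the grey sleeve on the crank wheel: 17 mm thick, 45 mm long, lying parallel to stand x, 30 mm off the crank's axis. It spins freely on its pin, so it can be held from above (fingers on its +y and -y sides) and led round in a circle without turning the hand. Its frame spins with it: use the position only.
- gate (a joint): Angle of the clamp's swinging half, rad: 0 closed, stop at 2.1. It opens counterclockwise as seen from above: the red post, on the left when closed, comes to the front and then on to the right. About 0.5 N at the post; it stays where it is left.
- gate_pivot (a point): Point on the gate's upright hinge axis, at stand x = 14, y = -64 mm, 230 mm above the bench, level with the top of the clamp's jaws.
- gate_grip (a point): Grip point on the gate's upright red post (13 mm thick, top 271 mm above the bench), 26 mm above the gate's arm, which is 12 mm wide and lies at 222 to 230 mm. 137 mm from the hinge axis; when closed at stand x = -4, y = 72 mm.
- clamp_centre (a point): Centre of the clamp's ring, level with the top of its jaws, 230 mm above the stand's origin. Jaws 6 mm thick, radius 16.5 mm inside, 26 mm outside. The fixed half is the rear (+x) one; with the gate open, the ring is open to the front.
- bottle: Amber bottle, about 0.3 kg, 118 mm tall; origin at the centre of its base, z along its axis. Body 62 mm across up to 60 mm, shoulder to 76 mm, neck 28 mm across, white cap 44 mm across from 88 to 118 mm. Hangs by the cap's rim on the jaws (base 142 mm above bench); can rise 6 mm until its shoulder meets them. Must go 60 mm to the front to be clear of the fixed jaw.
- bottle_cap (a point): Middle of the bottle's white cap, 103 mm above its base. Fingers that hold the cap in the clamp must stay above the jaws (88 mm above the base).
- tray: White steel tray, 170 x 260 x 24 mm, fixed to the bench, long side along its own y; origin at the centre of its underside, z up.
- tray_in (a point): Centre of the tray's flat floor, 2 mm above the bench, axes as the tray's; free floor 130 x 220 mm, rim 24 mm high.
- sharps_box: Red and yellow sharps box, 101 x 72 x 136 mm, on the bench to the right; leave it. Origin at the centre of its underside.
- specimen_a: Specimen cup with an orange lid, 60 mm across, 70 mm tall, behind and between stand and tray; leave it. Origin at the centre of its underside.
- lugol: Small clear bottle with a black cap, 33 mm across, 74 mm tall, right of the stand; leave it. Origin at the centre of its underside.
Things that resemble listed ones, but are neither listed nor needed, are in the scene too. Of the things like the bottle, leave any that is purple; of the rest the larger one is meant.

How it is judged (in metres and radians):
On the way, in this order (a step that is already met when the one before it is completed fails the run):
1. the platform carries at least part of the bottle's weight while the clamp is still closed (contact force between platform and bottle above 0.7 N and value of joint gate below 0.15 rad), for 0.2 s.
2. the gate is wide open and the bottle stands upright on the platform, which has been raised no more than 4.5 mm past first touch (value of joint gate above 1.4 rad and contact force between platform and bottle above 0.7 N and z of platform in the frame of stand below 0.1465 m and angle between bottle's own z axis and vertical below 0.12 rad), for 0.2 s.
At the end, for the whole second after the job is handed in: The bottle stands upright (within 3.5 degrees) and at rest on the tray's floor, wholly inside the rim, and the clamp's gate is still open (more than 1.3 rad) (x of bottle in the frame of tray_in between -0.06 and 0.06 m and y of bottle in the frame of tray_in between -0.105 and 0.105 m and z of bottle in the frame of tray_in below 0.006 m and angle between bottle's own z axis and vertical below 0.06 rad and contact force between bottle and tray above 1 N and linear speed of bottle below 0.02 m/s and value of joint gate above 1.3 rad); the robot touches nothing.
It fails at once if the bottle is jammed between platform and closed clamp (more than 20 N on its base) (contact force between platform and bottle above 20 N and value of joint gate below 0.3 rad).
It fails at once if the bottle tips (more than 0.4 rad) (angle between bottle's own z axis and vertical above 0.4 rad).
It fails at once if the bottle is banged down in the tray (more than 60 N) (contact force between bottle and tray above 60 N).
It fails at once if the sharps box, the specimen cup or the small bottle is knocked over or shoved away (more than 30 mm) (distance of any of sharps_box, specimen_a, lugol from where it was at the start of the episode above 0.03 m).
It also fails if it takes over 72 s, if anything falls off the work surface, if the arm or the gripper's body presses on something with over 40 N, if the wrist force passes 120 N, or if a joint passes its speed limit or range.

### The arm

A 6-joint arm with a two-finger parallel gripper is mounted at the origin on a cart in front of the work surface, level with it; the furniture and walls round the work are solid. World frame = base frame: x ahead of the robot, y to its left, z up, the work surface at z = 0. Lengths are in mm, angles in rad, forces in N, time in s.
With the tool pointing down it reaches from about 200 to 875 mm from the base axis. Payload 3.4 kg.
Tool frame: the origin (TCP) lies on the centre line of the jaws, within the pads' length; the fingertips stand 14 mm ahead of it and the grasp point (between the pads) lies 5 mm behind it (robot.nose_length is the distance from the TCP to the fingertips, in mm); x points along the fingers, y is the direction in which the jaws open and shut, and the axes are right-handed (so a half turn about x gives the same grasp; the last joint's range is limited). The gripper opens to 94 mm and grips with 3 to 60 N. Pads are 16 mm wide; open, the fingers measure 119 mm over their backs; the gripper's body (75 mm by 177 mm) begins 78 mm behind the grasp point.
Start: joints at [-1.272, 0.276, 1.505, -0, 1.361, -0.121], TCP at [234.36, -525.109, 219.493] pointing down, gripper open.
Joint ranges: [-2.89, 2.89], [-0.75, 2.08], [0.22, 2.7], [-1.18, 4.32], [0.11, 2.71], [-2.7, 2.7]. Speed limits (rad/s): [2.57, 2.57, 3.14, 3.14, 3.14, 3.14].

### API

Orientations are given as a unit quaternion [w, x, y, z].
In Python, from cell import robot, cams, ticket gives the robot as it stands.
- The arm moves only by the tool send_rows, never from a script. Its argument "targets" is a list of rows, each a list of 6 numbers: the shift along the tool's x, y, z in m, then the turn, a rotation vector about the tool's x, y, z in rad. In form: [[tx, ty, tz, rx, ry, rz], ...]. A call has 1 to 5 rows; each row is the pose to reach, as a shift and turn from the pose measured when the call began, along the tool's axes at that moment; what a row does not reach only later rows make up. A row lasts 1/8 s, in which the tool goes at most 62.5 mm and 10.7 degrees, less where a joint would pass 70% of its speed; a pose out of reach is approached as far as the arm can. A call with a gripper value outside its range is refused whole. "fingers" is the gripper command: -1 is shut, 1 is fully open, values between are in proportion, set as the call begins (left out, the last holds). The fingers move at their own pace and stop on an object; "newtons" is the grip in N (left out, the last holds). Time passes only in rows, so rows that repeat a pose let the fingers close. It gives the time, the measured TCP pose, the force and the opening at its end, in the units of the state.
- robot.state(): the state, without advancing time (a new reading comes with each control period).
- cams.camera(name): name is "scene" or "top" or "wrist"; returns a dict with "image" (384x512x3 uint8, blue, green, red), "fov_y" (degrees; the focal length in pixels is half the picture's height over the tangent of half this angle, whatever the lens; pixels are square), "cx", "cy" (the principal point, pixels), "k1" (the pictures are not rectified: a ray, as slopes to the right and down, at radius r is drawn at 1 + k1 r^2 times it, then the intrinsics apply), "xyz" and "rotation" of the camera in the world; the wrist camera has in their place "hand_eye" (4x4, takes a point from camera to tool coordinates, whose origin is the TCP and whose axes are the tool frame's). Camera axes: x right, y up, looking along -z (the intrinsics and any distortion apply to the point x, -y, -z); pixel columns grow to the right and rows downward; lengths in mm; the calibration is good to about 2 mm. A picture is of the moment at which its call begins: read the wrist's pose just before it. There is no depth.
- ticket.hand_in(): hands the job in, once; it reports no verdict.
The state is a dict: "time": time; "joint_positions": joint angles; "joint_velocities": joint speeds; "joint_efforts": joint torques, N m; "position": TCP position; "tcp_rot": TCP orientation; "wrist_force": force on the tool from outside, world axes, zero at the start; "wrist_torque": the same for the moment, N m; "gripper_width": finger opening in mm.
Only numpy, scipy, OpenCV 4.12 (cv2) and the standard library are available. Lean on these libraries where they do the work, as an engineer would, in place of code of your own. Each camera call takes 0.05 s, during which the arm holds its last target.

## Working session

There is one attempt and no reset: what is moved stays moved. The work goes in short steps, Python scripts to look and compute and a tool call to move; the robot and the scene stay as the last step left them, time stands still between calls to the robot, and variables do not carry over. Pictures are saved under pics/ and viewed, and the job is handed in when it is done.

Besides the shell and the picture viewer there is one more tool, called after "Emit:" as name([rows], argument=value, ...), one row to a line, values as JSON. send_rows: Moves the arm, as the interface text tells. Its arguments: {"type":"object","properties":{"targets":{"type":"array","items":{"type":"array","items":{"type":"number"}}},"fingers":{"type":"number"},"newtons":{"type":"number"}},"required":["targets"]}

```bash
ls; mkdir -p pics; python3 - <<'E'
from cell import robot,cams,ticket
import cv2
s=robot.state();print(s)
for n in ["scene","top","wrist"]:
    c=cams.camera(n);cv2.imwrite(f"pics/{n}0.png",c["image"]);print(n,{k:v for k,v in c.items() if k!="image"})
E
```

```text
pics
{'time': 0.0, 'joint_positions': array([-1.27201077e+00,  2.76547346e-01,  1.50612879e+00,  6.06133114e-06,
        1.36070564e+00, -1.21008156e-01]), 'joint_velocities': array([ 0.00077072,  0.00088904,  0.00155505, -0.00124929, -0.0004221 ,
        0.00058419]), 'joint_efforts': array([ 1.62252647e-03, -4.04580331e+01, -2.37228227e+01,  7.04399217e-02,
        3.45688616e-02, -1.20819254e-04]), 'position': array([ 234.18260086, -524.54459614,  218.63363945]), 'tcp_rot': array([-0.14670134, -0.69153324, -0.14796182,  0.69164137]), 'wrist_force': array([-0.15324425,  0.01488582,  0.14358221]), 'wrist_torque': array([ 0.03807257, -0.03058483,  0.04345835]), 'gripper_width': 94.49936396233085}
scene {'fov_y': 49.4206895675658, 'cx': 255.32090800763254, 'cy': 192.39787647311223, 'k1': -0.05857079186411849, 'xyz': array([ 50.06627016, 649.66284595, 986.52039376]), 'rotation': array([-0.33631153, -0.13051819,  0.33045085,  0.87215927])}
top {'fov_y': 49.87667781448416, 'cx': 251.24685900576065, 'cy': 187.9065630627844, 'k1': -0.11560567218120718, 'xyz': array([ 307.08734814,  127.17976665, 1300.81033059]), 'rotation': array([ 0.71182197,  0.06592546, -0.06252936, -0.69645775])}
wrist {'fov_y': 64.51704473198139, 'cx': 253.06663856820222, 'cy': 195.23371996048115, 'k1': -0.013382960771674595, 'hand_eye': array([[ 1.57602563e-03,  2.78718447e-01, -9.60371565e-01,
        -1.65930174e+02],
       [ 9.99998742e-01, -2.68759547e-04,  1.56305690e-03,
         6.24285758e-03],
       [ 1.77543765e-04, -9.60372821e-01, -2.78718520e-01,
        -8.12016488e+01],
       [ 0.00000000e+00,  0.00000000e+00,  0.00000000e+00,
         1.00000000e+00]])}
```

View pics/scene0.png

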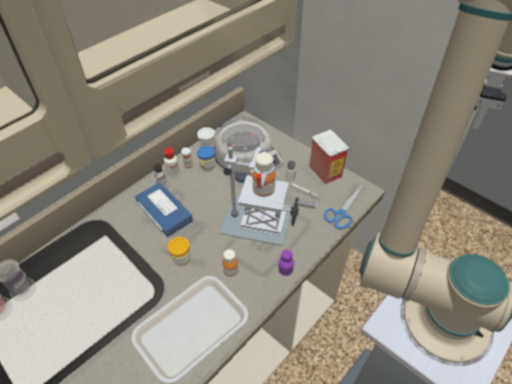

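View pics/top0.png

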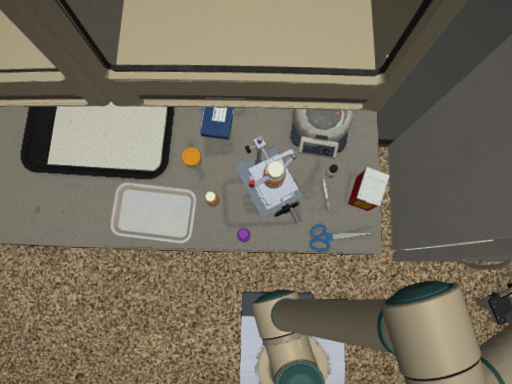

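View pics/wrist0.png

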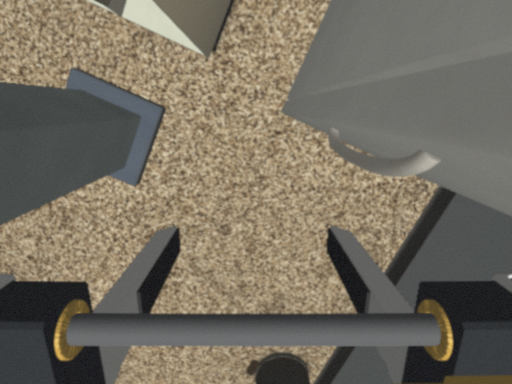

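```bash
cat > h.py <<'E'
from cell import robot,cams,ticket
import cv2, numpy as np
from scipy.spatial.transform import Rotation as R
from scipy.optimize import least_squares
def rot(q): return R.from_quat([q[1],q[2],q[3],q[0]]).as_matrix()
def cam(n):
    s=robot.state(); c=cams.camera(n)
    if n=="wrist":
        T=np.eye(4);T[:3,:3]=rot(s["tcp_rot"]);T[:3,3]=s["position"];E=T@c["hand_eye"]
        c["Rm"],c["t"]=E[:3,:3],E[:3,3]
    else: c["Rm"],c["t"]=rot(c["rotation"]),np.array(c["xyz"])
    c["f"]=192/np.tan(np.radians(c["fov_y"]/2)); c["K"]=np.array([[c["f"],0,c["cx"]],[0,c["f"],c["cy"]],[0,0,1]]); c["D"]=np.array([c["k1"],0,0,0.])
    return c
F=np.diag([1.,-1,-1])
def proj(c,P):
    P=np.atleast_2d(P).astype(float); X=(P-c["t"])@c["Rm"]@F
    return cv2.projectPoints(X.reshape(-1,1,3),np.zeros(3),np.zeros(3),c["K"],c["D"])[0].reshape(-1,2)
def ray(c,uv):
    p=cv2.undistortPoints(np.array(uv,float).reshape(-1,1,2),c["K"],c["D"]).reshape(-1,2)
    return (np.c_[p,np.ones(len(p))]@F)@c["Rm"].T
def onz(c,uv,z):
    d=ray(c,uv); return c["t"]+d*((z-c["t"][2])/d[:,2])[:,None]
def crop(c,name,x0,y0,w,h,k):
    im=cv2.resize(c["image"][y0:y0+h,x0:x0+w],None,fx=k,fy=k,interpolation=cv2.INTER_CUBIC); cv2.imwrite("pics/"+name,im)
# stand frame: origin (x,y), yaw
def st(p,P): # p=(x0,y0,yaw) P stand mm -> world
    P=np.atleast_2d(P).astype(float);c,s=np.cos(p[2]),np.sin(p[2])
    return np.c_[p[0]+c*P[:,0]-s*P[:,1],p[1]+s*P[:,0]+c*P[:,1],P[:,2]]
E
python3 - <<'E'
from h import *
c=cam("top");crop(c,"t1.png",225,125,110,100,6)
c=cam("scene");crop(c,"s1.png",210,135,120,110,6)
E
```

```text
(no output)
```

View pics/t1.png

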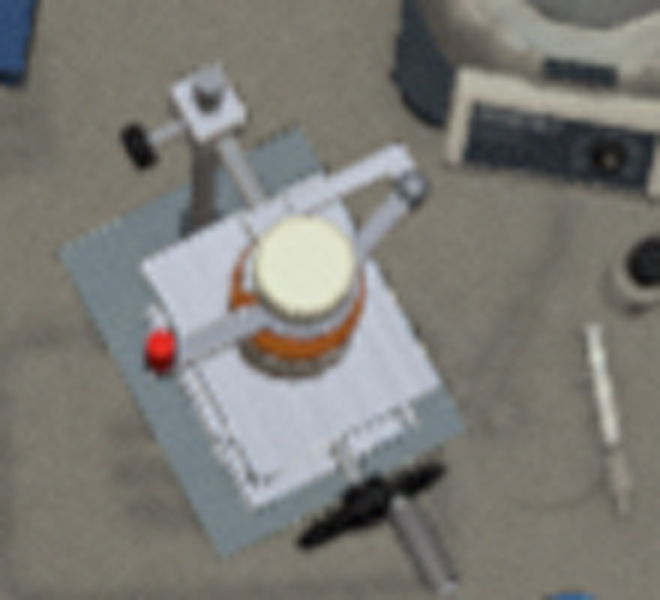

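View pics/s1.png

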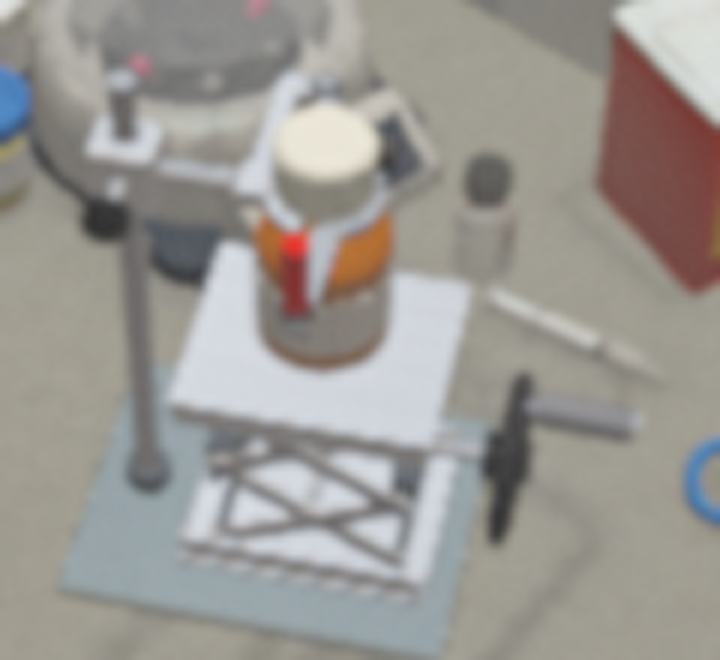

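```bash
cat > fit.py <<'E'
from h import *
ct,cs=cam("top"),cam("scene")
f=lambda x,y,x0,y0:((x+.5)/6-.5+x0,(y+.5)/6-.5+y0)
T=lambda x,y:f(x,y,225,125); S=lambda x,y:f(x,y,210,135)
def model(q):
    x0,y0,yaw,h,a=q; p=(x0,y0,yaw)
    w=66+(h-120)/2
    sl=lambda x:(x,-30*np.sin(a),w+30*np.cos(a))
    L=[(ct,T(305,265),(0,0,260)),(ct,T(160,343),(-4,72,271)),
     (ct,T(255,505),(-60,50,h)),(ct,T(437,390),(-60,-50,h)),(ct,T(145,265),(60,50,h)),
     (cs,S(328,140),(0,0,260)),(cs,S(293,243),(-4,72,271)),
     (cs,S(175,405),(60,50,h)),(cs,S(437,443),(-60,50,h)),(cs,S(472,285),(-60,-50,h)),(cs,S(222,243),(60,-50,h)),
     (cs,S(637,420),sl(-144.5)),(ct,T(447,583),sl(-144.5)),(ct,T(397,505),sl(-100))]
    return np.array([proj(c,st(p,P))[0]-uv for c,uv,P in L])
if __name__=="__main__":
    r=least_squares(lambda q:model(q).ravel(),[560,60,.5,120,0.],loss="soft_l1")
    print(r.x.round(3)); print(model(r.x).round(2).tolist())
    p=r.x[:3]
    for n,P in dict(origin=(0,0,0),crank=(-122,0,66),wheel=(-91,0,66),post=(-4,72,248),pivot=(14,-64,230)).items(): print(n,st(p,P)[0].round(1))
E
python3 fit.py; python3 - <<'E'
from h import *
c=cam("top");crop(c,"t2.png",100,140,120,110,6)
c=cam("scene");crop(c,"s2.png",125,270,130,110,6)
E
```

```text
[5.49507e+02 7.35630e+01 5.09000e-01 1.32155e+02 3.75000e-01]
[[-0.24, 0.25], [0.02, 0.55], [0.3, -3.55], [0.53, -0.5], [-0.95, 0.25], [-0.13, -0.22], [0.93, -0.1], [-0.9, -0.75], [-0.68, 0.63], [0.15, 0.02], [0.22, 0.14], [-0.39, 0.47], [0.0, 0.63], [1.0, 0.27]]
origin [549.5  73.6   0. ]
crank [442.9  14.2  66. ]
wheel [470.   29.3  66. ]
post [511.  134.5 248. ]
pivot [592.9  24.5 230. ]
```

View pics/t2.png

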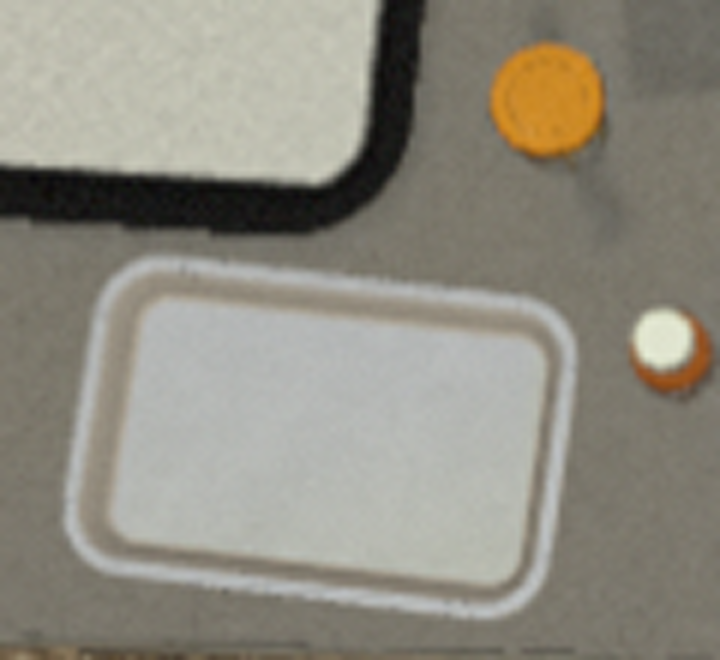

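View pics/s2.png

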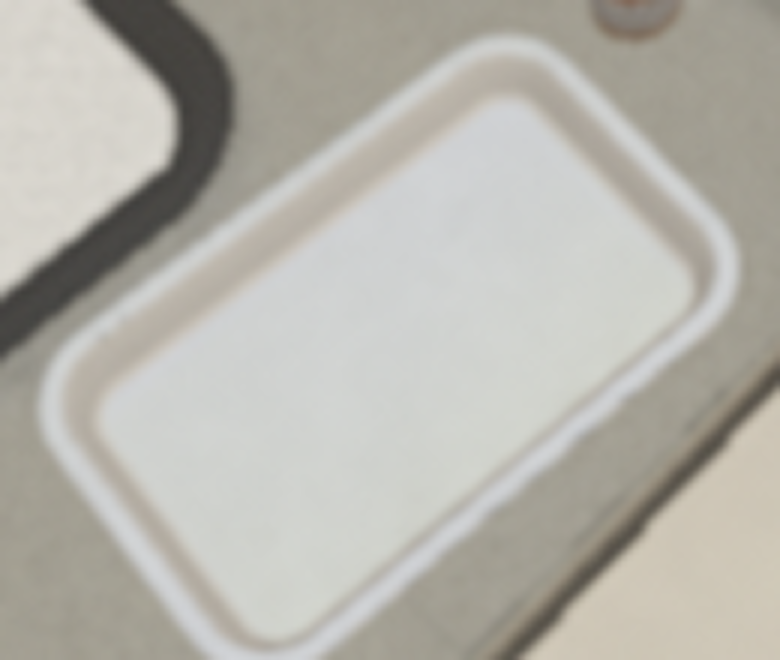

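```bash
sed -i 's/(ct,T(255,505),(-60,50,h)),//' fit.py; python3 fit.py; python3 - <<'E'
from h import *
ct,cs=cam("top"),cam("scene")
f=lambda x,y,x0,y0:((x+.5)/6-.5+x0,(y+.5)/6-.5+y0)
print(onz(ct,[f(331,441,100,140)],2),onz(cs,[f(395,355,125,270)],2))
print(onz(ct,[f(*p,100,140) for p in [(140,295),(548,340),(525,585),(110,545)]],2))
print("cup",onz(ct,[f(548,100,100,140)],70),"decoy",onz(ct,[f(663,340,100,140)],76),"lugol",onz(ct,[f(648,262,225,125)],74))
s=robot.state(); print(rot(s["tcp_rot"]).round(3), robot.nose_length)
E
```

```text
[5.49887e+02 7.33360e+01 5.09000e-01 1.31878e+02 3.58000e-01]
[[-0.15, 0.11], [0.13, 0.42], [0.61, -0.63], [-0.88, 0.16], [-0.19, -0.34], [0.89, -0.22], [-0.93, -0.78], [-0.72, 0.56], [0.08, -0.04], [0.16, 0.11], [-0.47, 0.44], [-0.03, 0.56], [0.96, 0.2]]
origin [549.9  73.3   0. ]
crank [443.4  13.9  66. ]
wheel [470.4  29.   66. ]
post [511.3 134.2 248. ]
pivot [593.3  24.3 230. ]
[[457.73688155 441.72056427   2.        ]] [[459.08973325 445.50763798   2.        ]]
[[534.18822733 551.35119163   2.        ]
 [514.65641398 328.26817999   2.        ]
 [384.35490673 334.37282125   2.        ]
 [399.15629541 557.54866269   2.        ]]
cup [[628.69280609 323.93296864  70.        ]] decoy [[504.11651597 258.87976178  76.        ]] lugol [[ 599.20547847 -111.94101352   74.        ]]
[[ 0.     0.408 -0.913]
 [-0.    -0.913 -0.408]
 [-1.     0.     0.   ]] 14.0
```

```bash
cat >> h.py <<'E'
P0=np.array([549.9,73.3,.509])
def Rd(yaw):
    y=np.array([np.cos(yaw),np.sin(yaw),0]);x=np.array([0,0,-1.]);return np.c_[x,y,np.cross(x,y)]
def rows(wps,s=None):
    s=s or robot.state();R0=rot(s["tcp_rot"]);o=[]
    for p,yaw in wps:
        d=R0.T@(np.array(p)-s["position"])/1000; r=R.from_matrix(R0.T@Rd(yaw)).as_rotvec()
        o.append([round(float(v),4) for v in d]+[round(float(v),3) for v in r])
    print("[",",\n".join(map(str,o)),"]")
def lin(a,b,n): return [np.array(a)+(np.array(b)-np.array(a))*i/n for i in range(1,n+1)]
def stat(p=P0):
    s=robot.state();y=rot(s["tcp_rot"])[:,1];c,sn=np.cos(p[2]),np.sin(p[2]);d=s["position"]-[p[0],p[1],0]
    print("t",round(s["time"],2),"pos",s["position"].round(1),"stand",np.round([c*d[0]+sn*d[1],-sn*d[0]+c*d[1],d[2]],1),"yaw",np.degrees(np.arctan2(y[1],y[0])).round(1),"down",rot(s["tcp_rot"])[:,0].round(3),"F",s["wrist_force"].round(2),"w",round(s["gripper_width"],1),"j6",s["joint_positions"][5].round(2))
E
python3 - <<'E'
from h import *
s=robot.state()["position"]; r=np.radians
rows(list(zip(lin(s,[300,-300,250],5),[r(-65.9+10*i) for i in range(1,6)])))
E
```

```text
[ [-0.0061, -0.0358, -0.0303, -0.175, 0.0, -0.0],
[-0.0122, -0.0715, -0.0607, -0.35, 0.0, -0.0],
[-0.0183, -0.1073, -0.091, -0.524, 0.0, -0.0],
[-0.0244, -0.1431, -0.1214, -0.699, 0.0, -0.0],
[-0.0305, -0.1788, -0.1517, -0.873, 0.0, -0.0] ]
```

Emit:
send_rows([
  [-0.006,-0.036,-0.03,-0.175,0,0],
  [-0.012,-0.072,-0.061,-0.35,0,0],
  [-0.018,-0.107,-0.091,-0.524,0,0],
  [-0.024,-0.143,-0.121,-0.7,0,0],
  [-0.03,-0.179,-0.152,-0.873,0,0],
], fingers=0.1, newtons=15)

```text
time: 1.27
position: [300.5, -298.3, 249.9]
tcp_rot: [0.428, 0.563, 0.427, -0.563]
wrist_force: [0.8, -0.1, 0.6]
gripper_width: 51.8
```

```bash
python3 - <<'E'
from h import *
stat()
s=robot.state()["position"]; r=np.radians
y=rot(robot.state()["tcp_rot"])[:,1];a=np.degrees(np.arctan2(y[1],y[0]))
rows(list(zip(lin(s,[400,-60,250],5),[r(a+10.5*i) for i in range(1,6)])))
E
```

```text
t 1.27 pos [ 300.5 -298.3  249.9] stand [-398.9 -202.9  249.9] yaw -15.6 down [ 0.001 -0.001 -1.   ] F [ 0.78 -0.06  0.61] w 51.8 j6 -0.67
[ [-0.0, 0.0063, -0.0513, -0.183, 0.0, -0.001],
[-0.0001, 0.0127, -0.1025, -0.367, 0.0, -0.001],
[-0.0001, 0.019, -0.1538, -0.55, 0.001, -0.001],
[-0.0002, 0.0253, -0.205, -0.733, 0.001, -0.001],
[-0.0002, 0.0317, -0.2563, -0.916, 0.001, -0.001] ]
```

Emit:
send_rows([
  [0,0.006,-0.051,-0.183,0,0],
  [0,0.013,-0.103,-0.367,0,0],
  [0,0.019,-0.154,-0.55,0,0],
  [0,0.025,-0.205,-0.733,0,0],
  [0,0.032,-0.256,-0.916,0,0],
])

```text
time: 1.9
position: [400.7, -58.8, 250.2]
tcp_rot: [0.634, 0.314, 0.633, -0.314]
wrist_force: [1.2, 0.2, 0.7]
gripper_width: 51.7
```

```bash
python3 - <<'E'
from h import *
stat()
s=robot.state()["position"]; r=np.radians
y=rot(robot.state()["tcp_rot"])[:,1];a=np.degrees(np.arctan2(y[1],y[0]))
rows(list(zip(lin(s,[420,-10,235],5),[r(a+10.5*i) for i in range(1,6)])))
E
```

```text
t 1.9 pos [400.7 -58.8 250.2] stand [-194.6  -42.7  250.2] yaw 37.2 down [ 0.002 -0.001 -1.   ] F [1.23 0.17 0.72] w 51.7 j6 -0.97
[ [0.003, 0.009, -0.0055, -0.183, 0.002, -0.001],
[0.0061, 0.0179, -0.0109, -0.367, 0.002, -0.001],
[0.0091, 0.0269, -0.0164, -0.55, 0.002, -0.0],
[0.0121, 0.0359, -0.0218, -0.733, 0.002, -0.0],
[0.0152, 0.0449, -0.0273, -0.916, 0.002, 0.0] ]
```

Emit:
send_rows([
  [0.003,0.009,-0.0055,-0.183,0,0],
  [0.006,0.018,-0.011,-0.367,0,0],
  [0.009,0.027,-0.0165,-0.55,0,0],
  [0.012,0.036,-0.022,-0.733,0,0],
  [0.015,0.045,-0.027,-0.916,0,0],
])

```text
time: 2.52
position: [420.3, -9.7, 235.2]
tcp_rot: [0.708, -0.001, 0.706, -0.0]
wrist_force: [-0.5, 1.1, 0.0]
gripper_width: 51.7
```

```bash
python3 - <<'E'
from h import *
stat();print(robot.state()["joint_positions"].round(2))
s=robot.state()["position"]; r=np.radians
y=rot(robot.state()["tcp_rot"])[:,1];a=np.degrees(np.arctan2(y[1],y[0]))
rows(list(zip(lin(s,[430,-10,210],4),[r(min(119.2,a+10*i)) for i in range(1,5)])))
E
```

```text
t 2.52 pos [420.3  -9.7 235.2] stand [-153.6   -9.4  235.2] yaw 90.0 down [ 0.002 -0.001 -1.   ] F [-0.52  1.06  0.01] w 51.7 j6 -1.76
[-0.19  0.03  1.77 -0.    1.34 -1.76]
[ [0.0063, -0.0001, 0.0024, -0.175, 0.002, 0.001],
[0.0126, -0.0001, 0.0048, -0.349, 0.002, 0.001],
[0.0189, -0.0002, 0.0072, -0.509, 0.002, 0.002],
[0.0252, -0.0003, 0.0096, -0.509, 0.002, 0.002] ]
```

Emit:
send_rows([
  [0.006,0,0.0024,-0.175,0,0],
  [0.0125,0,0.005,-0.349,0,0],
  [0.019,0,0.007,-0.509,0,0],
  [0.025,0,0.01,-0.509,0,0],
])

```text
time: 3.02
position: [430.5, -9.7, 210.1]
tcp_rot: [0.685, -0.178, 0.684, 0.177]
wrist_force: [-0.4, 0.5, -0.2]
gripper_width: 51.7
```

```bash
python3 - <<'E'
from h import *
stat()
c=cam("wrist");cv2.imwrite("pics/w1.png",c["image"])
E
```

```text
t 3.02 pos [430.5  -9.7 210.1] stand [-144.7  -14.3  210.1] yaw 119.1 down [ 0.002 -0.001 -1.   ] F [-0.44  0.5  -0.18] w 51.7 j6 -2.26
```

View pics/w1.png

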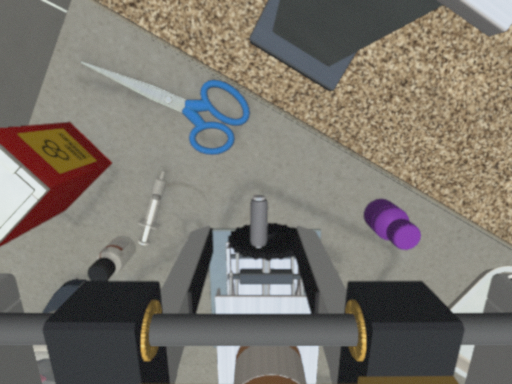

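```bash
python3 - <<'E'
from h import *
c=cam("wrist")
a=.358
sl=[(x,-30*np.sin(a),72.1+30*np.cos(a)) for x in(-144.5,-122,-99.5)]
print(proj(c,st(P0,sl+[(-96,0,72.1),(-60,50,132),(-60,-50,132)])).round(1))
crop(c,"w2.png",190,180,140,110,5)
E
```

```text
[[256.8 197.1]
 [256.7 219.4]
 [256.7 240.9]
 [266.2 232.8]
 [322.7 294.6]
 [214.2 294.9]]
```

View pics/w2.png

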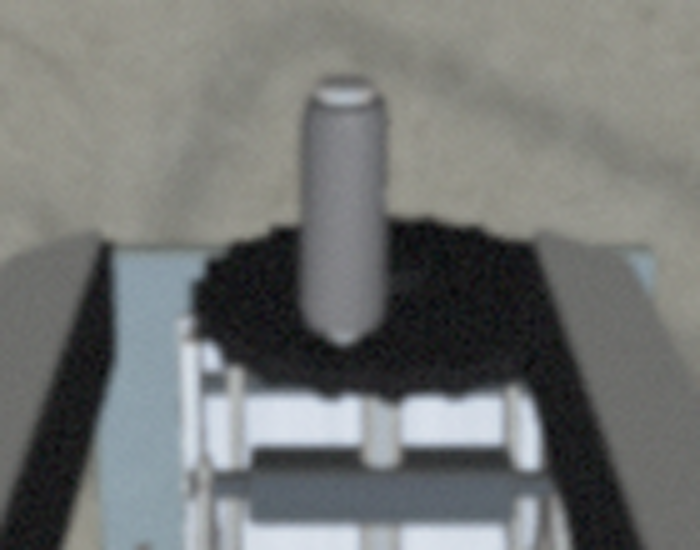

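```bash
python3 - <<'E'
from h import *
w=lambda x,y,z:st(P0,(x,y,z))[0]
Y=P0[2]+np.pi/2
rows([(w(-122,-9,z),Y) for z in(165,130,96,96,96)])
E
```

```text
[ [0.0447, 0.0053, 0.0229, -0.002, 0.001, 0.001],
[0.0797, 0.0053, 0.0228, -0.002, 0.001, 0.001],
[0.1137, 0.0054, 0.0228, -0.002, 0.001, 0.001],
[0.1137, 0.0054, 0.0228, -0.002, 0.001, 0.001],
[0.1137, 0.0054, 0.0228, -0.002, 0.001, 0.001] ]
```

Emit:
send_rows([
  [0.045,0.0053,0.023,0,0,0],
  [0.08,0.0053,0.023,0,0,0],
  [0.1137,0.0054,0.023,0,0,0],
  [0.1137,0.0054,0.023,0,0,0],
])

```text
time: 3.62
position: [446.0, 6.4, 94.3]
tcp_rot: [0.683, -0.177, 0.686, 0.177]
wrist_force: [0.1, -1.1, -0.4]
gripper_width: 51.5
```

Emit:
send_rows([
  [0,0,0,0,0,0],
  [0,0,0,0,0,0],
  [0,0,0,0,0,0],
  [0,0,0,0,0,0],
], fingers=-0.9, newtons=10)

```text
time: 4.12
position: [446.6, 6.1, 95.0]
tcp_rot: [0.684, -0.177, 0.685, 0.177]
wrist_force: [0.7, -0.7, 0.2]
gripper_width: 15.7
```

```bash
python3 - <<'E'
from h import *
stat()
c=cam("wrist");cv2.imwrite("pics/w3.png",c["image"])
E
```

```text
t 4.12 pos [446.6   6.1  95. ] stand [-123.    -8.3   95. ] yaw 119.0 down [-0.002 -0.001 -1.   ] F [ 0.69 -0.68  0.16] w 15.7 j6 -2.22
```

View pics/w3.png

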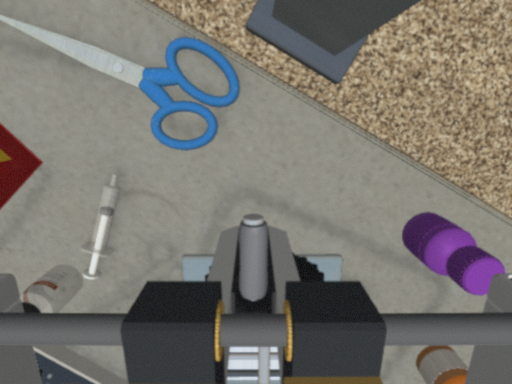

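```bash
cat >> h.py <<'E'
CY,CZ=0.0,0.0
def crank(al,x=-122.5):
    Y=P0[2]+np.pi/2
    rows([(st(P0,(x,CY-30*np.sin(a),CZ+66+.4775*a+30*np.cos(a)-5))[0],Y) for a in al])
E
python3 - <<'E'
from h import *
b=4*np.pi+.28
crank([b+.2,b+.6,b+1,b+1.4,b+1.8])
E
```

```text
[ [0.0011, -0.0055, 0.0005, -0.003, -0.002, -0.001],
[0.0084, -0.0148, 0.0005, -0.003, -0.002, -0.001],
[0.0187, -0.0204, 0.0006, -0.003, -0.002, -0.001],
[0.0304, -0.0215, 0.0006, -0.003, -0.002, -0.001],
[0.0416, -0.0179, 0.0006, -0.003, -0.002, -0.001] ]
```

Emit:
send_rows([
  [0.001,-0.0055,0.0005,0,0,0],
  [0.0084,-0.0148,0.0005,0,0,0],
  [0.0187,-0.0204,0.0005,0,0,0],
  [0.0304,-0.0215,0.0005,0,0,0],
  [0.0416,-0.0179,0.0005,0,0,0],
])

```text
time: 4.8
position: [455.6, -9.9, 52.3]
tcp_rot: [0.684, -0.177, 0.686, 0.177]
wrist_force: [-2.7, 0.2, 2.6]
gripper_width: 15.3
```

```bash
python3 - <<'E'
from h import *
stat()
b=4*np.pi+.28+1.8
crank([b+.4,b+.8,b+1.2,b+1.6,b+2.])
E
```

```text
t 4.8 pos [455.6  -9.9  52.3] stand [-122.9  -26.7   52.3] yaw 119.0 down [-0.003 -0.001 -1.   ] F [-2.72  0.15  2.57] w 15.3 j6 -2.25
[ [0.0078, 0.0083, 0.0004, -0.004, -0.003, -0.0],
[0.0129, 0.0189, 0.0004, -0.004, -0.003, -0.0],
[0.0135, 0.0308, 0.0004, -0.004, -0.003, -0.0],
[0.0093, 0.0421, 0.0003, -0.004, -0.003, -0.0],
[0.0011, 0.0509, 0.0002, -0.004, -0.003, -0.0] ]
```

Forces are small (about 3 N), so the crank is following. Continuing.

Emit:
send_rows([
  [0.0078,0.0083,0.0004,0,0,0],
  [0.0129,0.0189,0.0004,0,0,0],
  [0.0135,0.0308,0.0004,0,0,0],
  [0.0093,0.0421,0.0003,0,0,0],
  [0.0011,0.0509,0.0002,0,0,0],
])

```text
time: 5.42
position: [430.4, 35.6, 51.8]
tcp_rot: [0.683, -0.177, 0.686, 0.177]
wrist_force: [-0.7, -5.9, 0.0]
gripper_width: 15.5
```

```bash
python3 - <<'E'
from h import *
stat()
b=4*np.pi+.28+3.8
crank([b+.4,b+.8,b+1.2,b+1.6,b+2.])
E
```

```text
t 5.42 pos [430.4  35.6  51.8] stand [-122.7   25.3   51.8] yaw 119.0 down [-0.003 -0.001 -1.   ] F [-0.72 -5.89  0.04] w 15.5 j6 -2.15
[ [-0.0104, 0.0039, 0.0001, -0.003, -0.003, -0.0],
[-0.0225, 0.0043, 0.0001, -0.003, -0.003, -0.0],
[-0.0339, 0.0, 0.0001, -0.003, -0.003, -0.0],
[-0.0426, -0.0083, 0.0001, -0.003, -0.003, -0.0],
[-0.0475, -0.0192, 0.0001, -0.003, -0.003, -0.0] ]
```

Emit:
send_rows([
  [-0.0104,0.0039,0,0,0,0],
  [-0.0225,0.0043,0,0,0,0],
  [-0.0339,0,0,0,0,0],
  [-0.0426,-0.0083,0,0,0,0],
  [-0.0475,-0.0192,0,0,0,0],
])

```text
time: 6.05
position: [439.6, 19.0, 99.4]
tcp_rot: [0.683, -0.176, 0.686, 0.177]
wrist_force: [0.8, -1.2, -12.2]
gripper_width: 15.6
```

```bash
python3 - <<'E'
from h import *
stat()
b=4*np.pi+.28+5.8
crank([b+.4,b+.8,b+1.2,b+1.6,b+2.])
E
```

```text
t 6.05 pos [439.6  19.   99.4] stand [-122.8    6.3   99.4] yaw 119.0 down [-0.004 -0.    -1.   ] F [  0.82  -1.16 -12.18] w 15.6 j6 -2.19
[ [-0.0001, -0.0121, 0.0003, -0.003, -0.004, -0.002],
[0.0043, -0.0231, 0.0004, -0.003, -0.004, -0.002],
[0.0126, -0.0315, 0.0004, -0.003, -0.004, -0.002],
[0.0235, -0.0359, 0.0005, -0.003, -0.004, -0.002],
[0.0352, -0.0356, 0.0005, -0.003, -0.004, -0.002] ]
```

```bash
sed -i 's/CY,CZ=0.0,0.0/CY,CZ=-0.3,-1.5/' h.py; python3 - <<'E'
from h import *
b=4*np.pi+.28+5.8
crank([b+.4,b+.8,b+1.2,b+1.6,b+2.])
E
```

```text
[ [0.0014, -0.0124, 0.0003, -0.003, -0.004, -0.002],
[0.0058, -0.0234, 0.0004, -0.003, -0.004, -0.002],
[0.0141, -0.0318, 0.0004, -0.003, -0.004, -0.002],
[0.025, -0.0362, 0.0005, -0.003, -0.004, -0.002],
[0.0367, -0.0359, 0.0005, -0.003, -0.004, -0.002] ]
```

Emit:
send_rows([
  [0.0014,-0.0124,0.0003,0,0,0],
  [0.0058,-0.0234,0.0004,0,0,0],
  [0.0141,-0.0318,0.0004,0,0,0],
  [0.025,-0.0362,0.0005,0,0,0],
  [0.0367,-0.0359,0.0005,0,0,0],
])

```text
time: 6.68
position: [457.0, -12.3, 61.8]
tcp_rot: [0.683, -0.176, 0.686, 0.177]
wrist_force: [-4.9, 2.1, 3.1]
gripper_width: 15.5
```

```bash
python3 - <<'E'
from h import *
stat()
b=4*np.pi+.28+7.8
crank([b+.4,b+.8,b+1.2,b+1.6])
E
```

```text
t 6.67 pos [457.  -12.3  61.8] stand [-122.8  -29.5   61.8] yaw 118.9 down [-0.005  0.001 -1.   ] F [-4.93  2.08  3.06] w 15.5 j6 -2.25
[ [0.0099, 0.0048, 0.0004, -0.004, -0.004, -0.003],
[0.0178, 0.0136, 0.0004, -0.004, -0.004, -0.003],
[0.0216, 0.0248, 0.0003, -0.004, -0.004, -0.003],
[0.0208, 0.0367, 0.0003, -0.004, -0.004, -0.003] ]
```

Emit:
send_rows([
  [0.0099,0.0048,0.0004,0,0,0],
  [0.0178,0.0136,0.0004,0,0,0],
  [0.0216,0.0248,0.0003,0,0,0],
  [0.0208,0.0367,0.0003,0,0,0],
])

```text
time: 7.18
position: [439.6, 19.7, 41.0]
tcp_rot: [0.683, -0.177, 0.686, 0.177]
wrist_force: [-4.1, -6.4, 7.4]
gripper_width: 15.7
```

```bash
python3 - <<'E'
from h import *
stat()
b=4*np.pi+.28+9.4
crank([b+.3,b+.6,b+.9,b+1.2])
c=cam("scene");crop(c,"s3.png",210,135,120,110,6)
E
```

```text
t 7.17 pos [439.6  19.7  41. ] stand [-122.5    6.9   41. ] yaw 119.0 down [-0.004 -0.001 -1.   ] F [-4.11 -6.44  7.45] w 15.7 j6 -2.19
[ [-0.0038, 0.0086, -0.0, -0.003, -0.004, -0.001],
[-0.0097, 0.0154, -0.0001, -0.003, -0.004, -0.001],
[-0.0174, 0.0202, -0.0001, -0.003, -0.004, -0.001],
[-0.0262, 0.0226, -0.0002, -0.003, -0.004, -0.001] ]
```

View pics/s3.png

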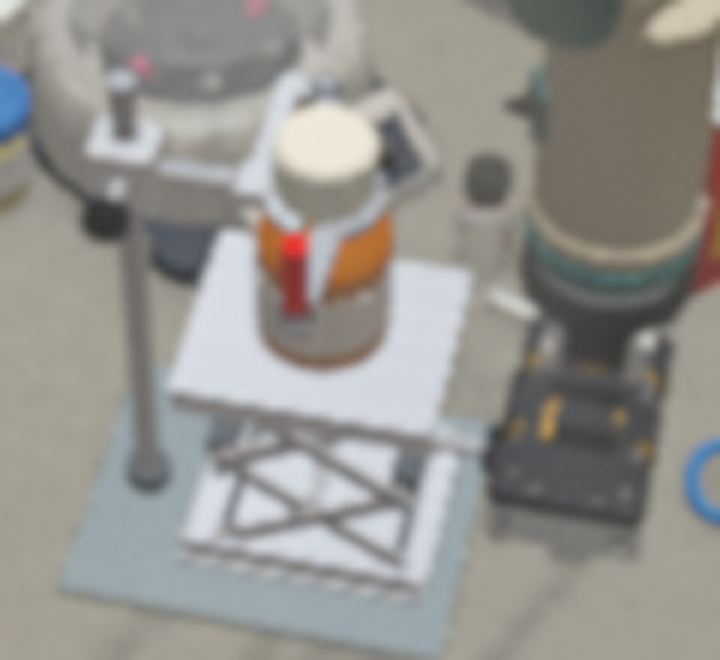

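```bash
cat > hh.py <<'E'
from h import *
def hfit(c,pts,p=P0):
    f=lambda x,y:((x+.5)/6-.5+210,(y+.5)/6-.5+135)
    C=[(60,50),(-60,50),(-60,-50),(60,-50)]
    for (x,y),q in zip(pts,C):
        r=least_squares(lambda v:proj(c,st(p,(*q,v[0])))[0]-f(x,y),[140.]);print(round(r.x[0],1),r.fun.round(2))
E
python3 - <<'E'
from hh import *
c=cam("scene");hfit(c,[(175,405),(437,443),(472,285),(222,243)]);hfit(c,[(168,390),(437,429),(473,268),(220,231)])
E
```

```text
128.3 [-0.88  0.05]
134.4 [-0.69 -0.05]
131.7 [0.08 0.01]
132.3 [ 0.17 -0.01]
138.9 [ 0.14 -0.01]
144.0 [-0.53 -0.04]
143.2 [0.14 0.01]
140.5 [ 0.44 -0.01]
```

Emit:
send_rows([
  [-0.0038,0.0086,0,0,0,0],
  [-0.0097,0.0154,0,0,0,0],
  [-0.0174,0.0202,0,0,0,0],
  [-0.0262,0.0226,0,0,0,0],
])

```text
time: 7.78
position: [428.4, 39.6, 67.2]
tcp_rot: [0.683, -0.179, 0.686, 0.177]
wrist_force: [-1.9, -6.8, -1.8]
gripper_width: 15.6
```

```bash
python3 - <<'E'
from h import *
stat()
b=4*np.pi+.28+10.6
crank([b+.3,b+.6,b+.9,b+1.15,b+1.15])
E
```

```text
t 7.78 pos [428.4  39.6  67.2] stand [-122.6   29.8   67.2] yaw 119.1 down [-0.004 -0.003 -1.   ] F [-1.9  -6.78 -1.79] w 15.6 j6 -2.14
[ [-0.0091, -0.0006, 0.0, -0.0, -0.005, 0.001],
[-0.0177, -0.0035, 0.0, -0.0, -0.005, 0.001],
[-0.0251, -0.0088, -0.0, -0.0, -0.005, 0.001],
[-0.0298, -0.0148, -0.0, -0.0, -0.005, 0.001],
[-0.0298, -0.0148, -0.0, -0.0, -0.005, 0.001] ]
```

Emit:
send_rows([
  [-0.009,-0.0006,0,0,0,0],
  [-0.0177,-0.0035,0,0,0,0],
  [-0.025,-0.0088,0,0,0,0],
  [-0.0298,-0.0148,0,0,0,0],
  [-0.0298,-0.0148,0,0,0,0],
])

```text
time: 8.4
position: [435.6, 26.3, 97.6]
tcp_rot: [0.683, -0.178, 0.686, 0.177]
wrist_force: [-5.5, -0.7, 3.6]
gripper_width: 15.6
```

```bash
python3 - <<'E'
from h import *
stat()
c=cam("scene");crop(c,"s4.png",210,135,120,110,6)
E
```

```text
t 8.4 pos [435.6  26.3  97.6] stand [-122.7   14.7   97.6] yaw 119.1 down [-0.004 -0.003 -1.   ] F [-5.51 -0.66  3.55] w 15.6 j6 -2.17
```

View pics/s4.png

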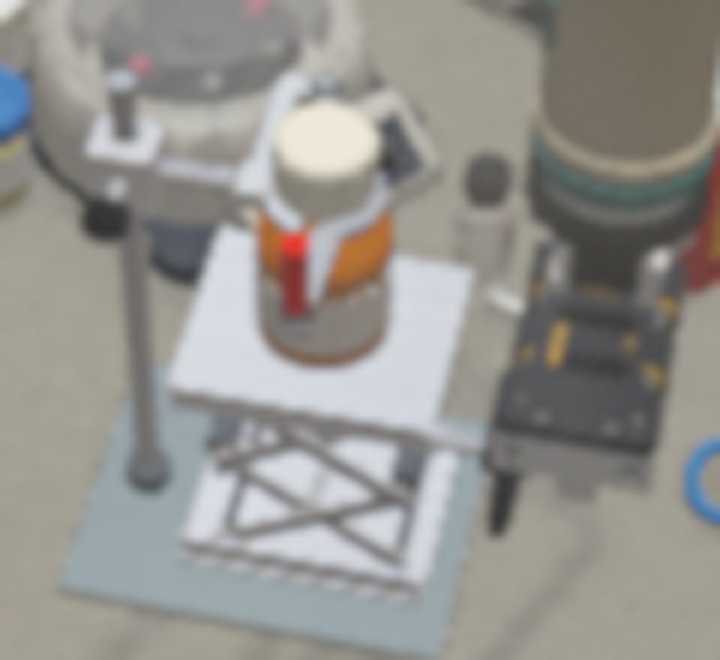

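```bash
python3 - <<'E'
import cv2,numpy as np
a,b,c=[cv2.cvtColor(cv2.imread(f"pics/{n}.png"),cv2.COLOR_BGR2GRAY).astype(np.float32) for n in("s1","s3","s4")]
for nm,(x0,y0,x1,y1) in dict(cap=(255,85,400,210),body=(245,250,400,350),rod=(70,60,170,260)).items():
    w=cv2.createHanningWindow((x1-x0,y1-y0),cv2.CV_32F)
    for q in(b,c): print(nm,cv2.phaseCorrelate(a[y0:y1,x0:x1],q[y0:y1,x0:x1],w))
E
```

```text
cap ((0.10434624792526392, 0.47867547240964115), 0.7018800236002605)
cap ((0.06565060983923843, 0.463168826283912), 0.5948752870686849)
body ((-0.045371417311642404, -0.09491332510734196), 0.606861362695694)
body ((-0.1827239253235149, 0.002609158593287475), 0.5345295767337084)
rod ((-0.0416284597505836, -0.014390036437276876), 0.5345211053848267)
rod ((0.2694966582835008, 0.03885720144427296), 0.41024721398353575)
```

```bash
python3 - <<'E'
import cv2,numpy as np
ims=[cv2.imread(f"pics/{n}.png").astype(float) for n in("s1","s3","s4")]
for nm,x0,x1,y0,y1 in [("captop",310,345,85,120),("bottom",300,340,330,400)]:
    for im in ims:
        print(nm,im[y0:y1:3,x0:x1].mean((1,2)).round(0).astype(int).tolist())
E
```

```text
captop [152, 143, 137, 138, 146, 164, 180, 200, 212, 223, 225, 227]
captop [154, 145, 139, 141, 149, 166, 183, 203, 215, 225, 228, 230]
captop [153, 144, 139, 143, 154, 174, 190, 209, 219, 228, 229, 229]
bottom [123, 122, 122, 122, 123, 124, 123, 120, 114, 108, 102, 107, 123, 150, 173, 194, 206, 212, 215, 214, 214, 214, 214, 214]
bottom [125, 124, 124, 124, 126, 126, 125, 121, 115, 109, 103, 108, 125, 151, 175, 197, 208, 215, 218, 218, 218, 218, 218, 218]
bottom [124, 124, 124, 124, 125, 125, 123, 118, 110, 105, 104, 118, 142, 172, 194, 210, 216, 218, 218, 217, 217, 217, 217, 217]
```

Emit:
send_rows([
  [0,0,0,0,0,0],
  [0,0,0,0,0,0],
  [0,0,0,0,0,0],
], fingers=-0.15)

```text
time: 8.82
position: [436.7, 26.3, 98.0]
tcp_rot: [0.683, -0.179, 0.685, 0.177]
wrist_force: [-0.4, -0.1, -0.1]
gripper_width: 38.7
```

```bash
python3 - <<'E'
from h import *
stat()
s=robot.state()["position"];r=np.radians
rows([(s+[0,0,50],r(119)),(s+[0,0,105],r(119)),(s+[0,0,160],r(109)),(s+[0,0,210],r(99)),(s+[0,10,240],r(89))])
E
```

```text
t 8.82 pos [436.7  26.3  98. ] stand [-121.7   14.1   98. ] yaw 119.1 down [-0.002 -0.003 -1.   ] F [-0.36 -0.14 -0.11] w 38.7 j6 -2.17
[ [-0.05, -0.0001, -0.0002, 0.002, -0.003, 0.002],
[-0.105, -0.0002, -0.0003, 0.002, -0.003, 0.002],
[-0.16, -0.0003, -0.0005, 0.176, -0.003, 0.002],
[-0.21, -0.0003, -0.0007, 0.351, -0.003, 0.002],
[-0.24, 0.0083, 0.0041, 0.525, -0.003, 0.002] ]
```

Emit:
send_rows([
  [-0.05,0,0,0,0,0],
  [-0.105,0,0,0,0,0],
  [-0.16,0,0,0.176,0,0],
  [-0.21,0,0,0.351,0,0],
  [-0.24,0.008,0.004,0.525,0,0],
])

```text
time: 9.45
position: [438.0, 35.8, 340.9]
tcp_rot: [0.708, 0.007, 0.706, -0.009]
wrist_force: [-0.1, -0.3, 0.1]
gripper_width: 40.0
```

```bash
python3 - <<'E'
from h import *
stat()
s=robot.state()["position"];r=np.radians
print(st(P0,(-4,72,0)))
rows(list(zip(lin(s,[480,110,340],5),[r(89.2-10.4*i) for i in range(1,6)])))
E
```

```text
t 9.45 pos [438.   35.8 340.9] stand [-116.    21.7  340.9] yaw 88.7 down [ 0.003 -0.003 -1.   ] F [-0.09 -0.3   0.06] w 40.0 j6 -1.62
[[511.3211644  134.22350485   0.        ]]
[ [0.0002, 0.015, 0.008, 0.172, 0.003, 0.003],
[0.0003, 0.0301, 0.0161, 0.354, 0.004, 0.003],
[0.0005, 0.0451, 0.0241, 0.535, 0.004, 0.002],
[0.0006, 0.0602, 0.0322, 0.717, 0.004, 0.002],
[0.0008, 0.0752, 0.0402, 0.898, 0.004, 0.002] ]
```

Emit:
send_rows([
  [0,0.015,0.008,0.172,0,0],
  [0,0.03,0.016,0.354,0,0],
  [0,0.045,0.024,0.535,0,0],
  [0,0.06,0.032,0.717,0,0],
  [0,0.075,0.04,0.898,0,0],
])

```text
time: 10.07
position: [480.4, 110.4, 340.8]
tcp_rot: [0.634, 0.316, 0.631, -0.317]
wrist_force: [0.4, 0.4, -0.3]
gripper_width: 39.9
```

```bash
python3 - <<'E'
from h import *
stat()
s=robot.state()["position"];r=np.radians
rows(list(zip(lin(s,[500,125,340],5),[r(37-10.4*i) for i in range(1,6)])))
E
```

```text
t 10.07 pos [480.4 110.4 340.8] stand [-42.6  66.3 340.8] yaw 36.9 down [ 0.004 -0.003 -1.   ] F [ 0.41  0.42 -0.33] w 39.9 j6 -0.56
[ [0.0002, 0.0049, 0.0, 0.179, 0.005, -0.002],
[0.0003, 0.0098, 0.0, 0.361, 0.005, -0.002],
[0.0005, 0.0147, 0.0001, 0.542, 0.004, -0.003],
[0.0006, 0.0196, 0.0001, 0.724, 0.004, -0.003],
[0.0008, 0.0244, 0.0001, 0.905, 0.004, -0.003] ]
```

Emit:
send_rows([
  [0,0.005,0,0.179,0,0],
  [0,0.01,0,0.361,0,0],
  [0,0.0147,0,0.542,0,0],
  [0,0.0196,0,0.724,0,0],
  [0,0.0244,0,0.905,0,0],
])

```text
time: 10.7
position: [500.4, 125.3, 340.8]
tcp_rot: [0.431, 0.563, 0.427, -0.561]
wrist_force: [-0.4, 0.9, 0.3]
gripper_width: 39.7
```

```bash
python3 - <<'E'
from h import *
stat()
s=robot.state()["position"];r=np.radians
rows(list(zip(lin(s,[511.3,134.2,335],4),[r(max(-53.3,-15.3-10.4*i)) for i in range(1,5)])))
E
```

```text
t 10.7 pos [500.4 125.3 340.8] stand [-17.9  69.6 340.8] yaw -15.3 down [ 0.005 -0.003 -1.   ] F [-0.43  0.92  0.32] w 39.7 j6 0.38
[ [0.0015, 0.002, -0.0029, 0.181, 0.001, -0.005],
[0.0029, 0.0041, -0.0057, 0.363, 0.001, -0.005],
[0.0044, 0.0061, -0.0086, 0.544, 0.0, -0.005],
[0.0058, 0.0081, -0.0114, 0.663, -0.0, -0.005] ]
```

Emit:
send_rows([
  [0.0015,0.002,-0.003,0.181,0,0],
  [0.003,0.004,-0.006,0.363,0,0],
  [0.0044,0.006,-0.0086,0.544,0,-0.005],
  [0.0058,0.008,-0.0114,0.663,0,-0.005],
  [0.0058,0.008,-0.0114,0.663,0,-0.005],
])

```text
time: 11.32
position: [511.5, 134.4, 334.7]
tcp_rot: [0.223, 0.671, 0.223, -0.671]
wrist_force: [0.6, -0.1, 0.8]
gripper_width: 40.0
```

```bash
python3 - <<'E'
from h import *
stat()
c=cam("wrist");cv2.imwrite("pics/w4.png",c["image"])
print(proj(c,st(P0,[(-4,72,271),(-4,72,230),(0,0,261.5),(14,-64,230)])).round(1))
E
```

```text
t 11.32 pos [511.5 134.4 334.7] stand [ -3.8  72.1 334.7] yaw -53.2 down [ 0.001  0.    -1.   ] F [ 0.59 -0.11  0.83] w 40.0 j6 1.05
[[253.6 213.1]
 [253.6 198.4]
 [339.6 215.7]
 [400.8 198.6]]
```

View pics/w4.png

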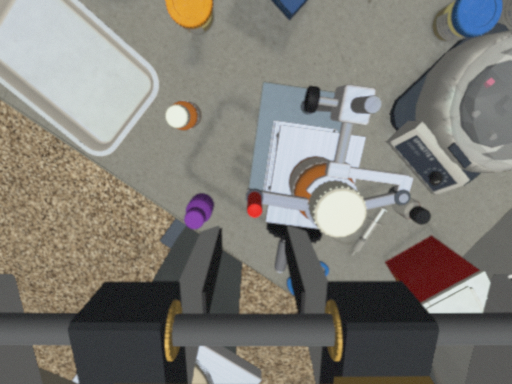

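Emit:
send_rows([
  [0.04,0,0,0,0,0],
  [0.065,0,0,0,0,0],
  [0.0835,0,0,0,0,0],
  [0.0835,0,0,0,0,0],
])

```text
time: 11.88
position: [510.5, 134.1, 250.2]
tcp_rot: [-0.224, -0.67, -0.224, 0.672]
wrist_force: [-0.3, 0.6, -0.0]
gripper_width: 39.6
```

Emit:
send_rows([
  [0,0,0,0,0,0],
  [0,0,0,0,0,0],
  [0,0,0,0,0,0],
], fingers=-1, newtons=8)

```text
time: 12.25
position: [511.4, 133.6, 251.0]
tcp_rot: [-0.224, -0.671, -0.223, 0.671]
wrist_force: [5.0, -6.3, -1.1]
gripper_width: 13.6
```

```bash
cat >> h.py <<'E'
G0=np.arctan2(8+64,-4-14) # placeholder
def gate(gs,z=251,kr=1.0,rr=137.2):
    th0=np.arctan2(136,-18)
    rows([(st(P0,(14+rr*np.cos(th0+g),-64+rr*np.sin(th0+g),z))[0],P0[2]+th0+kr*g-np.pi) for g in gs])
E
python3 - <<'E'
from h import *
stat()
gate([.07,.16,.27,.39,.51])
E
```

```text
t 12.25 pos [511.4 133.6 251. ] stand [ -4.3  71.4 251. ] yaw -53.1 down [ 0.    -0.002 -1.   ] F [ 5.02 -6.35 -1.09] w 13.6 j6 1.05
[ [-0.0, -0.0002, 0.0093, -0.066, 0.001, -0.001],
[-0.0, 0.0011, 0.0215, -0.156, 0.001, -0.001],
[-0.0, 0.0043, 0.0363, -0.266, 0.001, -0.001],
[0.0, 0.0096, 0.0519, -0.386, 0.001, -0.001],
[0.0, 0.0167, 0.0667, -0.506, 0.001, -0.001] ]
```

Emit:
send_rows([
  [0,0.0008,0.0093,-0.066,0,0],
  [0,0.002,0.0215,-0.156,0,0],
  [0,0.0053,0.0363,-0.266,0,0],
  [0,0.0106,0.0517,-0.386,0,0],
  [0,0.0176,0.0663,-0.506,0,0],
])

```text
time: 12.88
position: [469.5, 79.1, 251.0]
tcp_rot: [0.387, 0.593, 0.385, -0.592]
wrist_force: [3.5, -1.1, -3.9]
gripper_width: 12.7
```

```bash
python3 - <<'E'
from h import *
stat()
gate([.63,.75,.87,.99,1.11],rr=136.5)
E
```

```text
t 12.88 pos [469.5  79.1 251. ] stand [-67.4  44.2 251. ] yaw -23.8 down [ 0.002 -0.002 -1.   ] F [ 3.47 -1.06 -3.89] w 12.7 j6 0.44
[ [0.0, -0.0001, 0.0159, -0.116, 0.001, -0.003],
[0.0001, 0.0027, 0.032, -0.236, 0.001, -0.003],
[0.0001, 0.0075, 0.0476, -0.356, 0.002, -0.003],
[0.0001, 0.0141, 0.0626, -0.476, 0.002, -0.003],
[0.0002, 0.0225, 0.0767, -0.596, 0.002, -0.002] ]
```

Emit:
send_rows([
  [0,0,0.0159,-0.116,0,0],
  [0,0.0028,0.032,-0.236,0,0],
  [0,0.0076,0.0476,-0.356,0,0],
  [0,0.0142,0.0625,-0.476,0,0],
  [0,0.0226,0.0766,-0.596,0,0],
])

```text
time: 13.5
position: [460.5, -0.4, 251.0]
tcp_rot: [0.545, 0.453, 0.542, -0.451]
wrist_force: [4.5, 2.0, -5.3]
gripper_width: 13.0
```

```bash
python3 - <<'E'
from h import *
stat()
gate([1.23,1.35,1.47,1.59,1.71],rr=136.5)
E
```

```text
t 13.5 pos [ 4.605e+02 -4.000e-01  2.510e+02] stand [-114.   -20.8  251. ] yaw 10.5 down [ 0.005 -0.001 -1.   ] F [ 4.48  1.96 -5.33] w 13.0 j6 -0.34
[ [0.0001, -0.0005, 0.0159, -0.116, 0.003, -0.005],
[0.0001, 0.0024, 0.032, -0.236, 0.003, -0.005],
[0.0002, 0.0072, 0.0476, -0.356, 0.003, -0.004],
[0.0002, 0.0138, 0.0626, -0.476, 0.003, -0.004],
[0.0003, 0.0221, 0.0767, -0.596, 0.004, -0.004] ]
```

Emit:
send_rows([
  [0,0,0.0159,-0.116,0,0],
  [0,0.0029,0.032,-0.236,0,0],
  [0,0.0077,0.0476,-0.356,0,0],
  [0,0.0143,0.0625,-0.476,0,0],
  [0,0.0226,0.0766,-0.596,0,0],
])

```text
time: 14.12
position: [497.3, -71.3, 251.0]
tcp_rot: [0.655, 0.272, 0.651, -0.27]
wrist_force: [2.7, 2.9, -4.7]
gripper_width: 12.8
```

```bash
python3 - <<'E'
from h import *
stat()
gate([1.80,1.88,1.94],rr=136.5)
E
```

```text
t 14.12 pos [497.3 -71.3 251. ] stand [-116.4 -100.6  251. ] yaw 44.9 down [ 0.006  0.    -1.   ] F [ 2.68  2.87 -4.74] w 12.8 j6 -1.07
[ [0.0, -0.0006, 0.0119, -0.086, 0.004, -0.004],
[0.0001, 0.0008, 0.0227, -0.166, 0.004, -0.004],
[0.0001, 0.0024, 0.0307, -0.226, 0.004, -0.004] ]
```

Emit:
send_rows([
  [0,0,0.0119,-0.086,0,0],
  [0,0.0012,0.0227,-0.166,0,0],
  [0,0.0028,0.0307,-0.226,0,0],
  [0,0.0028,0.0307,-0.226,0,0],
])

```text
time: 14.62
position: [521.6, -91.1, 251.0]
tcp_rot: [0.681, 0.197, 0.677, -0.195]
wrist_force: [1.3, 1.9, -2.3]
gripper_width: 12.5
```

Emit:
send_rows([
  [0,0,0,0,0,0],
  [0,0,0,0,0,0],
  [0,0,0,0,0,0],
], fingers=-0.2)

```text
time: 15.0
position: [521.4, -91.0, 251.3]
tcp_rot: [0.682, 0.197, 0.677, -0.195]
wrist_force: [0.3, -0.1, -0.9]
gripper_width: 36.8
```

```bash
python3 - <<'E'
from h import *
stat()
s=robot.state()["position"]
c=cam("wrist");cv2.imwrite("pics/w5.png",c["image"])
c=cam("scene");crop(c,"s5.png",210,135,120,110,6)
E
```

```text
t 15.0 pos [521.4 -91.  251.3] stand [-104.9 -129.6  251.3] yaw 57.8 down [ 0.007  0.001 -1.   ] F [ 0.3  -0.09 -0.86] w 36.8 j6 -1.31
```

View pics/w5.png

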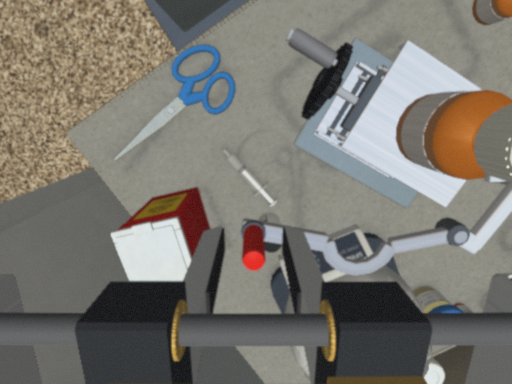

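View pics/s5.png

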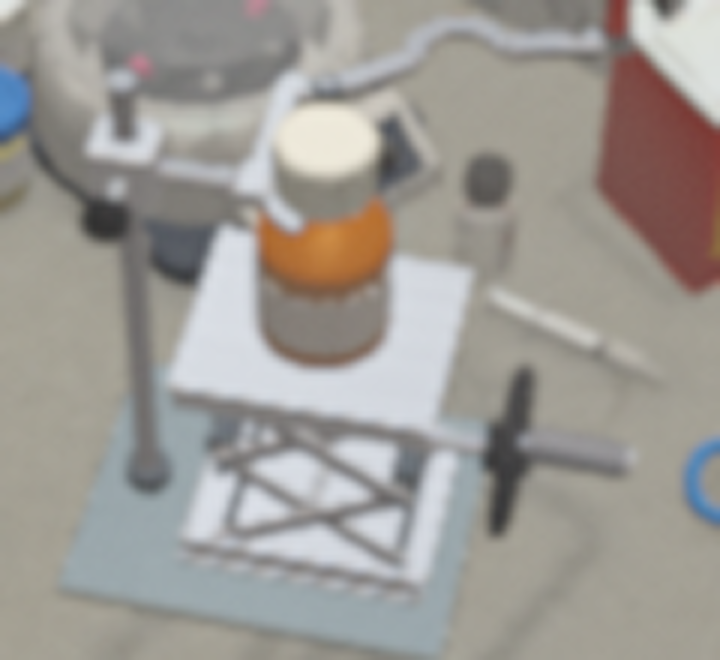

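Emit:
send_rows([
  [-0.04,0,0,0,0,0],
  [-0.09,0,0,0,0,0],
], fingers=0.5)

```text
time: 15.35
position: [520.1, -90.9, 341.3]
tcp_rot: [0.68, 0.197, 0.678, -0.195]
wrist_force: [0.1, -0.1, -0.1]
gripper_width: 54.2
```

```bash
python3 - <<'E'
from h import *
stat()
s=robot.state()["position"];r=np.radians
f=lambda x,y,x0,y0:((x+.5)/6-.5+x0,(y+.5)/6-.5+y0)
print(onz(cam("scene"),[f(328,138,210,135)],261.5))
rows(list(zip(lin(s,st(P0,(-40,-40,340))[0],5),[r(57.8+10.4*i) for i in range(1,6)])))
E
```

```text
t 15.35 pos [520.1 -90.9 341.3] stand [-106.  -128.9  341.3] yaw 57.8 down [ 0.004  0.002 -1.   ] F [ 0.1  -0.12 -0.07] w 54.2 j6 -1.31
[[548.49234343  74.22692724 261.5       ]]
[ [0.0081, 0.0192, -0.0125, -0.182, 0.017, -0.006],
[0.0083, 0.0393, -0.0218, -0.364, 0.017, -0.004],
[0.0086, 0.0594, -0.0311, -0.545, 0.018, -0.002],
[0.0088, 0.0795, -0.0404, -0.727, 0.018, -0.001],
[0.0091, 0.0996, -0.0497, -0.908, 0.018, 0.001] ]
```

```bash
python3 - <<'E'
from h import *
stat()
s=robot.state()["position"];r=np.radians
rows(list(zip(lin(s,st(P0,(-40,-40,340))[0],5),[r(57.8+10.4*i) for i in range(1,6)])))
E
```

```text
t 15.4 pos [523.2 -91.8 349.2] stand [-103.8 -131.2  349.2] yaw 57.8 down [ 0.018 -0.003 -1.   ] F [ 1.99 -1.72  4.33] w 58.2 j6 -1.31
[ [0.0018, 0.0199, -0.0099, -0.182, 0.017, -0.006],
[0.0036, 0.0398, -0.0199, -0.364, 0.017, -0.004],
[0.0054, 0.0597, -0.0298, -0.545, 0.018, -0.002],
[0.0073, 0.0797, -0.0397, -0.727, 0.018, -0.001],
[0.0091, 0.0996, -0.0497, -0.908, 0.018, 0.001] ]
```

Emit:
send_rows([
  [0.002,0.02,-0.01,-0.182,0.017,-0.006],
  [0.0036,0.04,-0.02,-0.364,0.017,-0.004],
  [0.0054,0.06,-0.03,-0.545,0.018,-0.002],
  [0.0073,0.08,-0.04,-0.727,0.018,0],
  [0.009,0.1,-0.05,-0.908,0.018,0],
])

```text
time: 16.02
position: [534.4, 20.1, 339.9]
tcp_rot: [0.696, -0.124, 0.696, 0.123]
wrist_force: [0.3, 0.1, -0.9]
gripper_width: 70.6
```

```bash
python3 - <<'E'
from h import *
stat()
Y=P0[2]+np.pi/2
rows([(p,Y) for p in lin(robot.state()["position"],st(P0,(-20,0,340))[0],2)]+[(st(P0,(-20,0,340))[0],Y)]*2)
E
```

```text
t 16.02 pos [534.4  20.1 339.9] stand [-39.5 -38.9 339.9] yaw 110.1 down [ 0.    -0.001 -1.   ] F [ 0.32  0.13 -0.92] w 70.6 j6 -2.01
[ [-0.0001, 0.0207, 0.0066, -0.158, 0.0, 0.001],
[-0.0001, 0.0415, 0.0131, -0.158, 0.0, 0.001],
[-0.0001, 0.0415, 0.0131, -0.158, 0.0, 0.001],
[-0.0001, 0.0415, 0.0131, -0.158, 0.0, 0.001] ]
```

Emit:
send_rows([
  [0,0.0207,0.0066,-0.08,0,0],
  [0,0.0415,0.0131,-0.158,0,0],
  [0,0.0415,0.0131,-0.158,0,0],
  [0,0.0415,0.0131,-0.158,0,0],
])

```text
time: 16.52
position: [532.4, 63.0, 339.9]
tcp_rot: [0.684, -0.178, 0.684, 0.177]
wrist_force: [0.1, 0.2, 0.6]
gripper_width: 71.1
```

```bash
python3 - <<'E'
from h import *
stat()
c=cam("wrist");cv2.imwrite("pics/w6.png",c["image"])
print(proj(c,st(P0,[(0,0,261.5),(0,22,261.5),(0,-22,261.5),(22,0,261.5),(-22,0,261.5)])).round(1))
E
```

```text
t 16.52 pos [532.4  63.  339.9] stand [-20.3  -0.5 339.9] yaw 119.1 down [ 0.001 -0.002 -1.   ] F [0.11 0.16 0.56] w 71.1 j6 -2.09
[[253.4 229.6]
 [278.8 229.6]
 [227.9 229.6]
 [253.4 252.7]
 [253.4 205.4]]
```

View pics/w6.png

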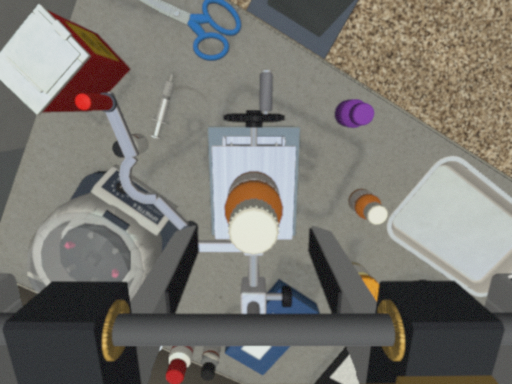

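```bash
python3 - <<'E'
from h import *
stat()
Y=P0[2]+np.pi/2
rows([(st(P0,q)[0],Y) for q in[(0,0.3,330),(0,.3,285),(0,.3,262),(0,.3,249),(0,.3,249)]])
E
```

```text
t 16.57 pos [532.4  62.8 339.9] stand [-20.4  -0.7 339.9] yaw 119.1 down [ 0.001 -0.002 -1.   ] F [-0.44 -0.38  0.51] w 70.2 j6 -2.09
[ [0.0099, 0.001, 0.0204, -0.001, -0.0, 0.002],
[0.0549, 0.0011, 0.0204, -0.001, -0.0, 0.002],
[0.0779, 0.0011, 0.0204, -0.001, -0.0, 0.002],
[0.0909, 0.0012, 0.0204, -0.001, -0.0, 0.002],
[0.0909, 0.0012, 0.0204, -0.001, -0.0, 0.002] ]
```

Emit:
send_rows([
  [0.01,0.001,0.0204,0,0,0.002],
  [0.055,0.001,0.0204,0,0,0.002],
  [0.078,0.001,0.0204,0,0,0.002],
  [0.091,0.001,0.0204,0,0,0.002],
  [0.091,0.001,0.0204,0,0,0.002],
])

```text
time: 17.2
position: [550.0, 73.4, 247.8]
tcp_rot: [0.684, -0.177, 0.685, 0.178]
wrist_force: [0.5, 0.2, 0.6]
gripper_width: 70.5
```

Emit:
send_rows([
  [0,0,0,0,0,0],
  [0,0,0,0,0,0],
  [0,0,0,0,0,0],
  [0,0,0,0,0,0],
  [0,0,0,0,0,0],
], fingers=-0.6, newtons=20)

```text
time: 17.82
position: [550.5, 73.2, 248.5]
tcp_rot: [0.684, -0.177, 0.685, 0.177]
wrist_force: [0.6, -0.5, 2.3]
gripper_width: 43.2
```

```bash
python3 - <<'E'
from h import *
stat()
c=cam("scene");crop(c,"s6.png",210,135,120,110,6)
Y=P0[2]+np.pi/2
rows([(st(P0,q)[0],Y) for q in[(0,0,251),(-5,0,251),(-20,0,251),(-40,0,251),(-60,0,251)]])
E
```

```text
t 17.82 pos [550.5  73.2 248.5] stand [  0.5  -0.3 248.5] yaw 119.1 down [-0. -0. -1.] F [ 0.64 -0.45  2.29] w 43.2 j6 -2.07
[ [-0.0025, 0.0004, -0.0005, -0.002, -0.001, -0.0],
[-0.0025, 0.0004, -0.0055, -0.002, -0.001, -0.0],
[-0.0025, 0.0003, -0.0205, -0.002, -0.001, -0.0],
[-0.0025, 0.0003, -0.0405, -0.002, -0.001, -0.0],
[-0.0025, 0.0003, -0.0605, -0.002, -0.001, -0.0] ]
```

View pics/s6.png

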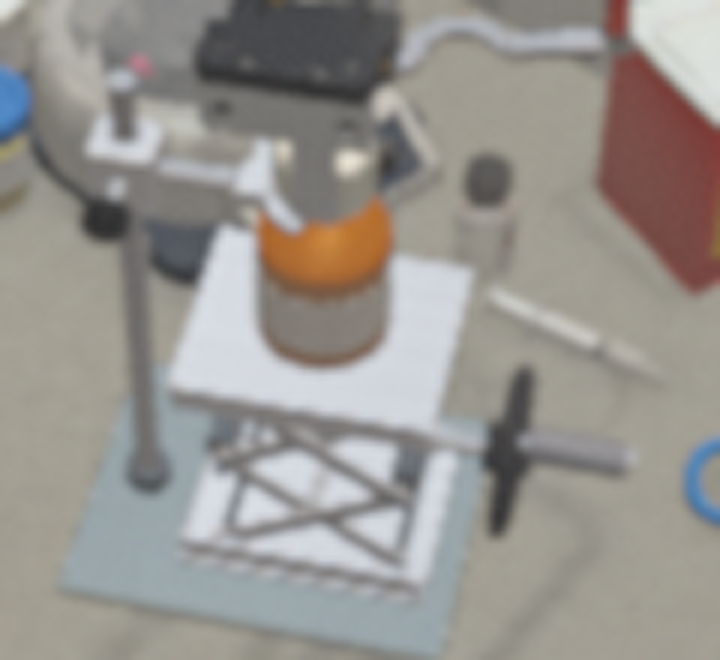

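Emit:
send_rows([
  [-0.0022,0,0,0,0,0],
  [-0.0025,0,0,0,0,0],
  [-0.0025,0,-0.006,0,0,0],
], newtons=25)

```text
time: 18.25
position: [544.8, 70.4, 250.2]
tcp_rot: [0.684, -0.177, 0.685, 0.178]
wrist_force: [0.6, -0.8, -3.0]
gripper_width: 43.3
```

```bash
python3 - <<'E'
from h import *
stat()
Y=P0[2]+np.pi/2
rows([(st(P0,q)[0],Y) for q in[(-20,0,251),(-38,0,251),(-58,0,251),(-78,0,251),(-95,0,251)]])
E
```

```text
t 18.25 pos [544.8  70.4 250.2] stand [-5.900e+00 -1.000e-01  2.502e+02] yaw 119.1 down [-0.002  0.    -1.   ] F [ 0.58 -0.84 -3.01] w 43.3 j6 -2.08
[ [-0.0008, 0.0001, -0.0141, -0.001, -0.002, -0.001],
[-0.0007, 0.0, -0.0321, -0.001, -0.002, -0.001],
[-0.0007, 0.0, -0.0521, -0.001, -0.002, -0.001],
[-0.0007, -0.0, -0.0721, -0.001, -0.002, -0.001],
[-0.0006, -0.0, -0.0891, -0.001, -0.002, -0.001] ]
```

Emit:
send_rows([
  [-0.0008,0,-0.014,0,0,0],
  [-0.0008,0,-0.032,0,0,0],
  [-0.0008,0,-0.052,0,0,0],
  [-0.0008,0,-0.072,0,0,0],
  [-0.0008,0,-0.089,0,0,0],
])

```text
time: 18.88
position: [465.5, 26.4, 251.4]
tcp_rot: [0.684, -0.177, 0.685, 0.178]
wrist_force: [-0.2, -0.6, -2.9]
gripper_width: 42.9
```

```bash
python3 - <<'E'
from h import *
stat()
Y=P0[2]+np.pi/2; s=robot.state()["position"]
rows([(p,Y) for p in lin(s,[465,170,272],3)]+[(p,Y) for p in lin([465,170,272],[462,265,272],2)])
c=cam("scene");cv2.imwrite("pics/s7.png",c["image"])
E
```

```text
t 18.88 pos [465.5  26.4 251.4] stand [-9.650e+01  2.000e-01  2.514e+02] yaw 119.1 down [-0.002 -0.    -1.   ] F [-0.2  -0.62 -2.94] w 42.9 j6 -2.17
[ [-0.0069, 0.0419, 0.0231, -0.002, -0.002, -0.001],
[-0.0137, 0.0839, 0.0462, -0.002, -0.002, -0.001],
[-0.0206, 0.1258, 0.0692, -0.002, -0.002, -0.001],
[-0.0206, 0.168, 0.091, -0.002, -0.002, -0.001],
[-0.0206, 0.2103, 0.1128, -0.002, -0.002, -0.001] ]
```

View pics/s7.png

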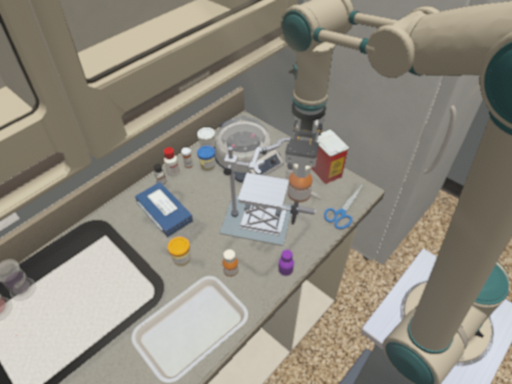

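Emit:
send_rows([
  [-0.007,0.015,0.008,0,0,0],
  [-0.014,0.045,0.025,0,0,0],
  [-0.02,0.08,0.044,0,0,0],
  [-0.0206,0.12,0.066,0,0,0],
  [-0.0206,0.16,0.088,0,0,0],
])

```text
time: 19.55
position: [463.0, 211.3, 272.5]
tcp_rot: [0.683, -0.177, 0.685, 0.178]
wrist_force: [1.2, 0.5, -2.6]
gripper_width: 42.9
```

```bash
python3 - <<'E'
from h import *
stat()
Y=P0[2]+np.pi/2; s=robot.state()["position"]
rows([(p,Y) for p in lin(s,[458,443,270],5)])
E
```

```text
t 19.55 pos [463.  211.3 272.5] stand [ -8.6 162.9 272.5] yaw 119.1 down [-0.003  0.    -1.   ] F [ 1.23  0.49 -2.62] w 42.9 j6 -1.79
[ [0.0005, 0.041, 0.0216, -0.001, -0.003, -0.002],
[0.001, 0.082, 0.0433, -0.001, -0.003, -0.002],
[0.0015, 0.1229, 0.0649, -0.001, -0.003, -0.002],
[0.0021, 0.1639, 0.0866, -0.001, -0.003, -0.002],
[0.0026, 0.2049, 0.1082, -0.001, -0.003, -0.002] ]
```

Emit:
send_rows([
  [0,0.041,0.0216,0,-0.003,-0.002],
  [0.001,0.082,0.0433,0,-0.003,-0.002],
  [0.0015,0.123,0.065,0,-0.003,-0.002],
  [0.002,0.164,0.0866,0,-0.003,-0.002],
  [0.0026,0.19,0.1,0,-0.003,-0.002],
])

```text
time: 20.18
position: [457.2, 430.2, 269.9]
tcp_rot: [0.685, -0.178, 0.684, 0.179]
wrist_force: [0.0, -0.1, -3.9]
gripper_width: 43.5
```

Emit:
send_rows([
  [0.01,0.012,0.006,0,0,0],
  [0.04,0.018,0.009,0,0,0],
  [0.075,0.018,0.009,0,0,0],
  [0.105,0.018,0.009,0,0,0],
  [0.12,0.018,0.009,0,0,0],
])

```text
time: 20.8
position: [455.1, 449.9, 147.6]
tcp_rot: [0.683, -0.178, 0.685, 0.178]
wrist_force: [-0.4, -0.5, -2.7]
gripper_width: 42.9
```

```bash
python3 - <<'E'
from h import *
stat()
c=cam("scene");crop(c,"s8.png",110,180,160,190,4)
c=cam("wrist");cv2.imwrite("pics/w8.png",c["image"])
E
```

```text
t 20.8 pos [455.1 449.9 147.6] stand [100.7 375.1 147.6] yaw 119.2 down [-0.003 -0.001 -1.   ] F [-0.36 -0.49 -2.66] w 42.9 j6 -1.41
```

View pics/s8.png

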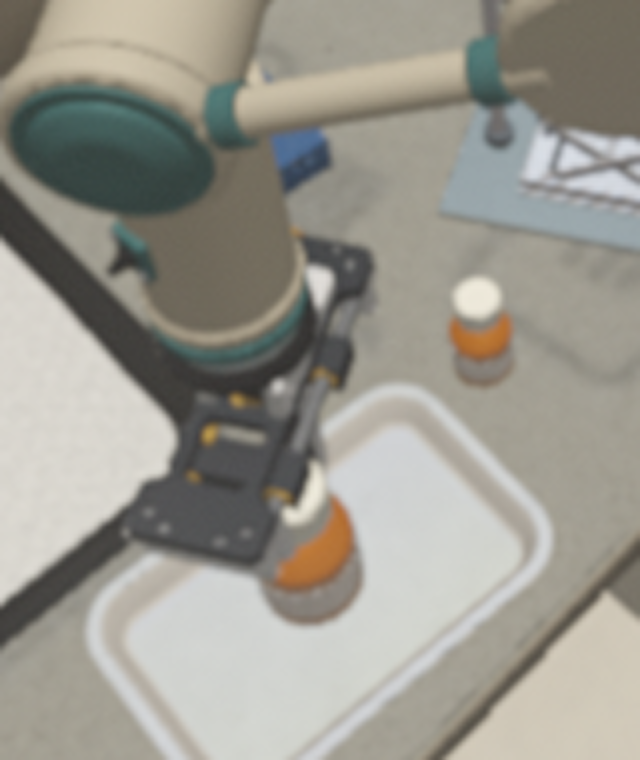

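View pics/w8.png

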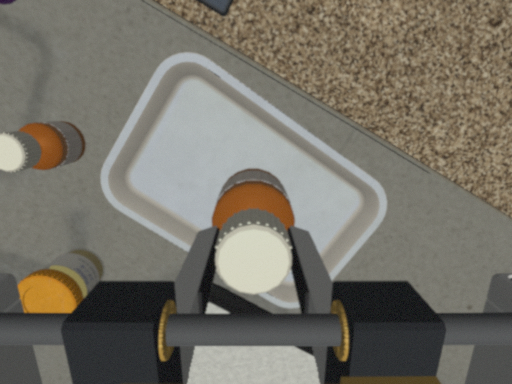

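Emit:
send_rows([
  [0.012,-0.003,0,0,0,0],
  [0.025,-0.006,0,0,0,0],
  [0.033,-0.006,0,0,0,0],
  [0.036,-0.006,0,0,0,0],
  [0.036,-0.006,0,0,0,0],
])

```text
time: 21.52
position: [458.1, 444.6, 111.9]
tcp_rot: [0.683, -0.178, 0.685, 0.178]
wrist_force: [0.2, -0.5, -4.2]
gripper_width: 42.9
```

Emit:
send_rows([
  [0.001,0,0,0,0,0],
  [0.002,0,0,0,0,0],
  [0.003,0,0,0,0,0],
])

```text
time: 21.9
position: [458.1, 444.7, 109.1]
tcp_rot: [0.683, -0.178, 0.685, 0.178]
wrist_force: [0.3, -0.8, -2.3]
gripper_width: 43.0
```

Emit:
send_rows([
  [0.0007,0,0,0,0,0],
  [0.0014,0,0,0,0,0],
  [0.0014,0,0,0,0,0],
])

```text
time: 22.28
position: [458.2, 444.7, 107.6]
tcp_rot: [0.683, -0.178, 0.685, 0.178]
wrist_force: [-0.8, 0.6, -3.2]
gripper_width: 43.3
```

Emit:
send_rows([
  [0.0006,0,0,0,0,0],
  [0.0012,0,0,0,0,0],
  [0.0012,0,0,0,0,0],
])

```text
time: 22.65
position: [458.3, 444.8, 106.9]
tcp_rot: [0.684, -0.178, 0.685, 0.178]
wrist_force: [-0.8, -0.9, 0.9]
gripper_width: 42.9
```

Emit:
send_rows([
  [0.0004,0,0,0,0,0],
  [0.0004,0,0,0,0,0],
])

```text
time: 22.9
position: [458.3, 444.8, 106.9]
tcp_rot: [0.684, -0.178, 0.685, 0.179]
wrist_force: [-0.2, -0.4, 1.2]
gripper_width: 43.1
```

Emit:
send_rows([
  [0,0,0,0,0,0],
  [0,0,0,0,0,0],
  [0,0,0,0,0,0],
  [0,0,0,0,0,0],
], fingers=0.5)

```text
time: 23.4
position: [458.3, 444.8, 106.8]
tcp_rot: [0.684, -0.178, 0.685, 0.179]
wrist_force: [0.3, 0.1, -0.1]
gripper_width: 70.0
```

Emit:
send_rows([
  [-0.01,0,0,0,0,0],
  [-0.035,0,0,0,0,0],
  [-0.07,0,0,0,0,0],
  [-0.11,0,0,0,0,0],
  [-0.15,0,0,0,0,0],
])

```text
time: 24.02
position: [458.6, 444.8, 258.9]
tcp_rot: [0.684, -0.178, 0.685, 0.179]
wrist_force: [0.8, 0.9, -0.6]
gripper_width: 70.1
```

Emit:
send_rows([
  [-0.02,0,-0.02,0,0,0],
  [-0.03,0,-0.05,0,0,0],
  [-0.03,0,-0.08,0,0,0],
  [-0.03,0,-0.1,0,0,0],
])

```text
time: 24.52
position: [370.3, 395.4, 290.2]
tcp_rot: [0.684, -0.178, 0.684, 0.179]
wrist_force: [0.2, -0.2, 0.1]
gripper_width: 70.3
```

```bash
python3 - <<'E'
from h import *
stat()
c=cam("scene");cv2.imwrite("pics/s9.png",c["image"]);crop(c,"s9c.png",120,260,150,120,5)
c=cam("top");cv2.imwrite("pics/t9.png",c["image"])
c=cam("wrist");cv2.imwrite("pics/w9.png",c["image"])
E
```

```text
t 24.52 pos [370.3 395.4 290.2] stand [1.000e-01 3.688e+02 2.902e+02] yaw 119.2 down [ 0.     0.002 -1.   ] F [ 0.17 -0.19  0.1 ] w 70.3 j6 -1.39
```

View pics/s9.png

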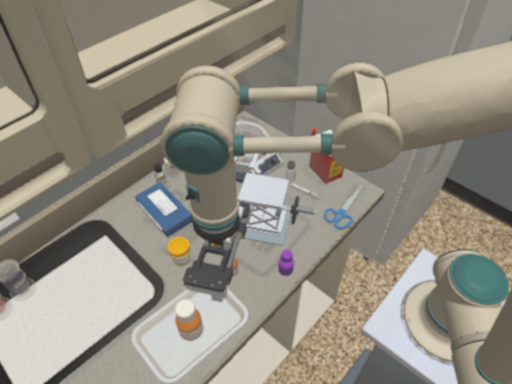

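View pics/t9.png

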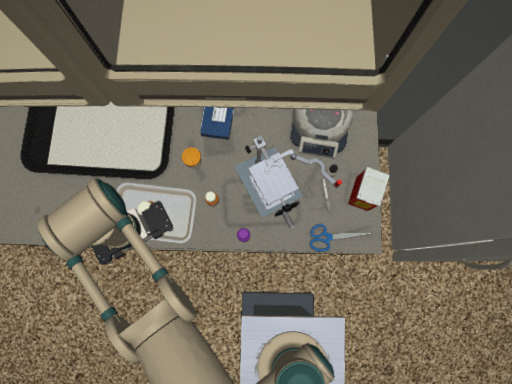

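View pics/w9.png

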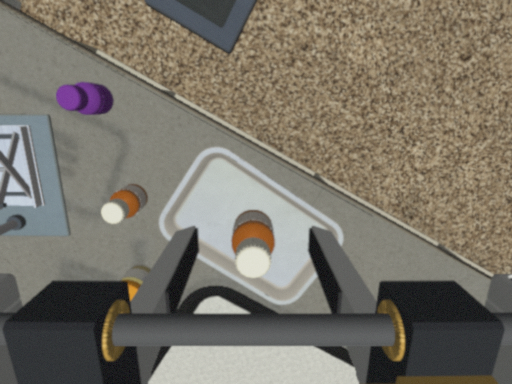

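```bash
python3 - <<'E'
from h import *
c=cam("wrist");print(proj(c,[(458.3,444.8,120),(458.3,444.8,2)]).round(1))
t=cam("top");f=lambda x,y:onz(t,[(x,y)],271)[0]
p=f(338.5,183);a=P0[2];d=p[:2]-st(P0,(14,-64,0))[0][:2];print("gate",np.arctan2(d[1],d[0])-a-np.arctan2(136,-18)+2*np.pi, np.hypot(*d))
crop(c,"w9c.png",190,190,120,110,6)
E
```

```text
[[252.5 260.7]
 [252.4 224.9]]
gate 1.8866098944696148 137.59986847497592
```

View pics/w9c.png

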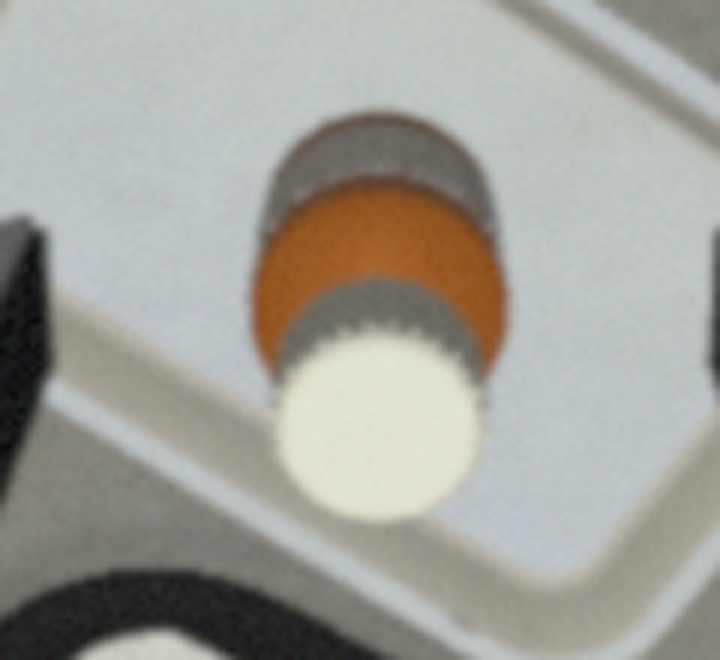

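The cap's centre is at about (253, 260) px, where I predicted (252.5, 260.7), and the bottle stands upright and clear of the rim. The gate is at about 1.9 rad, so I'm handing in.

```bash
python3 - <<'E'
from h import *
print(ticket.hand_in())
E
```

```text
the job is handed in; nothing more can be done
None
```

The amber bottle is standing upright in the steel tray, the gate is open, and the job was handed in at about 25 s of the 72 s allowed. The hand-in gave no verdict.

**What I did**
- **Jack:** I turned the crank from about 12.9 to about 24.6 rad, which puts the platform at about 143.5 mm. That is roughly 1.5 mm past first touch.
- **Gate:** I then swung it open by its red post and let go.
- **Bottle:** I gripped the cap above the jaws, pulled the bottle out to the front and lowered it slowly into the tray. I felt about 4 N at contact, then released it and backed away.

**Last checks**
- **Bottle position:** it is within a few mm of the tray's centre. The cap sat within 1 px of where an upright bottle should show in the wrist picture.
- **Gate:** the top picture gives about 1.89 rad, and my arm path gave about 1.94. Both are above the 1.3 needed.
- **Other items:** the sharps box, specimen cup and small bottle looked to be where they started, judged by eye.
- **Robot:** it is clear of everything, with almost no force at the wrist.

**Where measurements disagreed or were inconclusive**
- **Platform height:** the picture estimates scattered by 2–3 mm around the expected value.
- **Bottle lift:** my first image test for the bottle's lift on the jack was inconclusive. Edge profiles then showed a rise of about 1 mm, against the 1.5 mm expected.
- **Crank force:** it reached about 12 N once at the top of the circle, because my path was about 1.5 mm too high. I corrected that.

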